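# Stirrer: one click up and start

## Robot

A 6-joint arm with a two-finger parallel gripper is mounted at the origin on the work surface. World frame = base frame: x ahead of the robot, y to its left, z up, the work surface at z = 0. Lengths are in m, angles in rad, forces in N, time in s.
With the tool pointing down it reaches from about 0.25 to 0.775 m from the base axis. Payload 4 kg.
Tool frame: the origin (TCP) lies where the fingers leave the gripper's body, on its centre line; the fingertips stand 97 mm ahead of it and the grasp point (between the pads) lies 78 mm ahead of it; z points along the fingers, x is the direction in which the jaws open and shut, and the axes are right-handed (so a half turn about z gives the same grasp; the last joint's range is limited). The gripper opens to 94 mm and grips with 3 to 60 N. Pads are 16 mm wide; open, the fingers measure 119 mm over their backs; the gripper's body (75 mm by 177 mm) begins 78 mm behind the grasp point.
Start: joints at [1.123, 0.087, 1.371, -0, 1.684, -0.103], TCP at [0.186, 0.518, 0.303] pointing down, gripper open.
Joint ranges: [-3.1, 3.1], [-0.76, 2.03], [0.27, 2.55], [-1.08, 4.22], [0.17, 2.65], [-2.57, 2.57]. Speed limits (rad/s): [2.79, 2.79, 3.14, 3.14, 3.14, 3.14].

## Interface

Orientations are given as [roll, pitch, yaw] about the fixed x, y, z axes, in that order (R = Rz(yaw) Ry(pitch) Rx(roll)).
In Python, from bench import * gives the robot as it stands.
- The arm moves only by the tool jog_arm, never from a script. Its argument "moves" is a list of rows, each a list of 7 numbers: the turn, a rotation vector about the world's x, y, z in rad, then the shift along the world's x, y, z in mm, then the finger opening in mm, from 0 to 94. In form: [[rx, ry, rz, tx, ty, tz, fingers], ...]. A call has 1 to 12 rows; each row shifts and turns the commanded pose from where the row before left it; what a row does not reach is not made up. A row lasts 1/8 s, in which the tool goes at most 62.5 mm and 10.7 degrees, less where a joint would pass 70% of its speed; a pose out of reach is approached as far as the arm can. A call is refused whole if a number of a shift passes 62.5 or a number of a turn 0.188, either way. A call with a gripper value outside its range is refused whole. The fingers move at their own pace and stop on an object; the grip force is fixed at half the most. Time passes only in rows, so rows that do not move let the fingers close. It gives the time, the measured TCP pose, the force and the opening at its end, in the units of the state.
- get_obs(): the state, without advancing time (a new reading comes with each control period).
- snapshot(name): name is "scene" or "top" or "wrist"; returns the picture (384x512x3 uint8, red, green, blue); there is no depth.
- get_calibration(name): a dict with "camera_matrix" (3x3 intrinsics, pixels), "R" (3x3) and "t" (3): a world point X has camera coordinates R X + t. Camera axes: x right, y down, z forward; pixel columns grow to the right and rows downward; lengths in m; the calibration is good to about 2 mm. A picture is of the moment at which its call begins: read the wrist's pose just before it. get_calibration takes no time and is no camera call; for the wrist camera it gives the pose at the moment of the call.
- close_job(): hands the job in, once; it reports no verdict.
Trained networks look in the newest picture that a camera, given by its name, has taken for a name from the list of things; names that differ only in an ending like _2 or _b are one class to them, and where a whole thing is asked for, a point or a joint stands for the part that bears it (a point fixed in the world has none). Each returns a list of dicts, best first, with "conf" (0 to 1); they miss things now and then, are a little off and sometimes report something else, mostly with a low value. They report only what shows in the picture. A call takes as long as a camera call. They do not tell look-alikes from the thing itself.
- look_for(label, camera): "bbox" ([left, top, right, bottom] in pixels, round what is visible of it).
The state is a dict: "time": time; "joint_positions": joint angles; "qvel": joint speeds; "joint_torque": joint torques, N m; "tool_pos": TCP position; "ee_rot": TCP orientation; "wrist_force": force on the tool from outside, world axes, zero at the start; "wrist_torque": the same for the moment, N m; "width": finger opening in m.
Only numpy, scipy, OpenCV 4.12 (cv2) and the standard library are available. Lean on these libraries where they do the work, as an engineer would, in place of code of your own. Each camera call takes 0.05 s, during which the arm holds its last target.

## Task

Turn the large knurled dial of the bench stirrer clockwise by exactly one click, from its one-dot position to the two-dot position, by rubbing it round with the fingertips; never let it click on into the three-dot position. Then press the round start button all the way down and let it come back up. Nothing is picked up: leave the small dial as it is set, and the jar, bottle and mortar standing where they are.

Things in the scene. Friction and masses are not known exactly. Their poses are not given: they have to be found in the camera images.
- stirrer: Bench stirrer, white, 300 mm (x) by 260 mm (y), fixed. Origin: centre of its underside, on the bench; z up; its -x side has the controls and faces the robot roughly. Flat control deck 60 mm above the bench. Axes in this frame (mm): large dial x -80, y 55; start button x -110, y -80; small dial x -30, y -80; steel plate, 132 across, top 70 above the bench, x 75, y 0.
- dial_top (a point): Centre of the flat plain top of the large black dial, 97 mm across its knurled rim (too wide to grip), 22 mm thick, top 86 mm above the bench, axis vertical. fingertip friction is 0.4 to 0.7, so a touch under some 7 N may slip. It rides on a spring: sinks from about 1.3 N, bottoms 4 mm down at about 11 N, comes back up when let go.
- dial_mark (a point): Outer end of the white pointer line on the large dial's top, 45 mm from its axis; it turns with the dial. Black dots on the deck outside the rim mark the positions: one dot (start), two dots, three dots, clockwise seen from above, 0.70 rad apart; the two dots lie to the stirrer's -x side of the dial's axis.
- dial (a joint): Angle of the large dial, rad, growing clockwise seen from above. Clicks at 0 (one dot, where it starts), 0.70 (two dots), 1.40 (three dots); stops at -0.25 and 1.65. A spring draws it into a click with up to 0.05 N m; crests at about 0.35 and 1.05: let go between them, it settles by itself within 0.06 of 0.70.
- start_top (a point): Centre of the top of the start button: white round cap, 28 mm across, in a grey collar 44 mm across and 12 mm high on the deck; the cap's top is 82 mm above the bench when up; it is pressed straight down.
- start (a joint): Travel of the start button, m: 0 up, 0.006 fully down. A spring returns it; about 1.5 N starts it and 5 N holds it fully down.
- small_dial_top (a point): Centre of the top of the small knurled dial, black, 32 mm across, its top 81 mm above the bench; not to be turned.
- small_dial_mark (a point): Outer end of the white line on the small dial's top, 14 mm from its axis; it shows the setting, which is any at the start, without clicks.
- jar_mid (a point): Centre of a white lidded ointment jar, 60 mm across, 60 mm tall, loose, upright on the stirring plate (its foot 70 mm above the bench).
- bottle_mid (a point): Centre of an amber bottle, 56 mm across, 115 mm tall, loose, upright on the bench beside the stirrer.
- mortar_mid (a point): Centre of a white mortar bowl, 84 mm across, 55 mm tall, loose on the bench beside the stirrer.
Things that resemble listed ones, but are neither listed nor needed, are in the scene too. What is shaped like the part that bears mortar_mid but blue is not meant. Leave any orange look-alike of the part that bears jar_mid alone.

How it is judged:
By the outcome, as a careful person would: the job done as asked, in the order asked, and still so for the second after the job is handed in, with the robot touching nothing.
It also fails if it takes over 48 s, if anything falls off the work surface, if the arm or the gripper's body presses on something with over 40 N, if the wrist force passes 120 N, or if a joint passes its speed limit or range.

## Working session

There is one attempt and no reset: what is moved stays moved. The work goes in short steps, Python scripts to look and compute and a tool call to move; the robot and the scene stay as the last step left them, time stands still between calls to the robot, and variables do not carry over. Pictures are saved under pics/ and viewed, and the job is handed in when it is done.

Besides the shell and the picture viewer there is one more tool, called after "Call:" as name([rows], argument=value, ...), one row to a line, values as JSON. jog_arm: Moves the arm, as the interface text tells. Its arguments: {"type":"object","properties":{"moves":{"type":"array","items":{"type":"array","items":{"type":"number"}}}},"required":["moves"]}

```bash
mkdir -p pics; ls
python3 - <<'E'
from bench import *
import cv2
o=get_obs()
for k,v in o.items(): print(k,v)
for n in ["scene","top"]:
    im=snapshot(n); cv2.imwrite(f"pics/{n}0.png",im[:,:,::-1])
    c=get_calibration(n); print(n,c)
E
```

```text
pics
time 0.0
joint_positions [ 1.12285837e+00  8.79294523e-02  1.37224284e+00 -9.71188778e-06
  1.68359974e+00 -1.03107593e-01]
qvel [ 0.00088972  0.00032892  0.00023937 -0.00139393 -0.00055029 -0.00155763]
joint_torque [ 1.06619533e-03 -3.40179420e+01 -3.02431297e+01  7.19573814e-02
  3.27373808e-02 -1.61691632e-04]
tool_pos [0.18578328 0.5173119  0.30152371]
ee_rot [-3.14137794e+00  2.16880219e-03  1.22596512e+00]
wrist_force [-0.06030672  1.03831038 -0.62535605]
wrist_torque [-0.03632917  0.04465042 -0.02152958]
width 0.09410063762042305
scene {'camera_matrix': array([[363.38504499,   0.        , 252.14976754],
       [  0.        , 363.38504499, 191.2692869 ],
       [  0.        ,   0.        ,   1.        ]]), 'R': array([[-0.71465502,  0.69947022, -0.00309974],
       [ 0.40731012,  0.41254156, -0.81480546],
       [-0.56865338, -0.58356737, -0.57972619]]), 't': array([ 0.39802752, -0.14498196,  1.34235103])}
top {'camera_matrix': array([[395.17814542,   0.        , 260.16197131],
       [  0.        , 395.17814542, 191.05902027],
       [  0.        ,   0.        ,   1.        ]]), 'R': array([[ 0.02570028, -0.99941672,  0.02248828],
       [-0.99206389, -0.02826798, -0.12251599],
       [ 0.12308022, -0.01916111, -0.99221173]]), 't': array([-0.00357759,  0.57622079,  1.1592868 ])}
```

View pics/scene0.png

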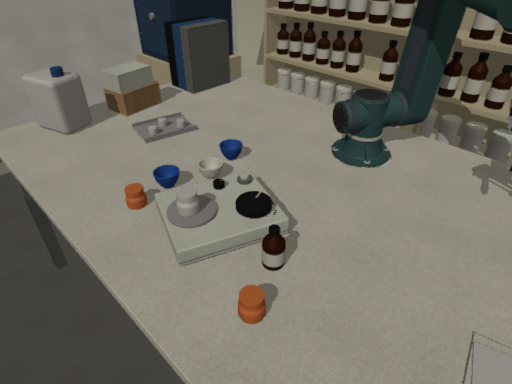

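View pics/top0.png

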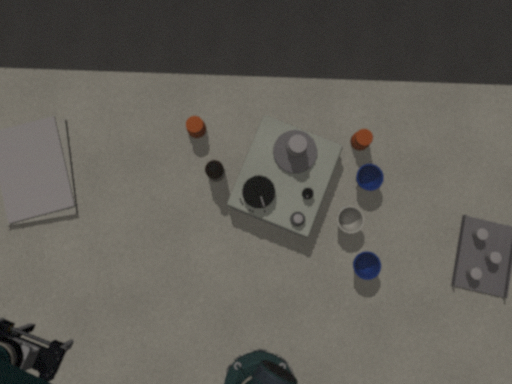

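The scene picture shows the stirrer at about (220,210) with the dial at (254,204). In the top picture the dial is at (258,192), the button at (297,219), the small dial at (307,194) and the plate at (295,152). I'll enlarge that area and fit the stirrer's pose.

```bash
cat > h.py <<'E'
from bench import *
import cv2, numpy as np
from scipy.optimize import least_squares
def w(cal,px,z):
    K,R,t=cal["camera_matrix"],cal["R"],cal["t"]
    d=R.T@np.linalg.solve(K,[px[0],px[1],1.]); c=-R.T@t
    return c+d*(z-c[2])/d[2]
def proj(cal,X):
    p=cal["camera_matrix"]@(cal["R"]@np.asarray(X)+cal["t"]); return p[:2]/p[2]
E
python3 - <<'E'
from h import *
for n,(a,b,c,d) in {"top":(210,100,390,290),"scene":(140,140,310,280)}.items():
    im=cv2.imread(f"pics/{n}0.png")[b:d,a:c]
    s=min(800/im.shape[1],600/im.shape[0]); s=int(s)
    cv2.imwrite(f"pics/{n}0c.png",cv2.resize(im,None,fx=s,fy=s,interpolation=cv2.INTER_CUBIC)); print(s)
for n in ["top","scene"]:
  c=get_calibration(n); snapshot(n)
  for l,z in [("dial_top",.086),("start_top",.082),("small_dial_top",.081),("jar_mid",.1),("bottle_mid",.0575),("mortar_mid",.0275)]:
    for r in look_for(l,n)[:4]:
        b=r["bbox"]; p=[(b[0]+b[2])/2,(b[1]+b[3])/2]
        print(n,l,round(r["conf"],2),np.round(b,1),np.round(w(c,p,z),4))
E
```

```text
3
4
top dial_top 0.84 [243.  173.3 278.5 210.1] [0.568  0.0113 0.086 ]
top dial_top 0.56 [287.9 135.5 309.2 158. ] [ 0.7043 -0.0965  0.086 ]
top start_top 0.5 [295.3 216.2 305.4 222. ] [ 0.4921 -0.1051  0.082 ]
top small_dial_top 0.67 [303.3 191.7 312.  198.7] [ 0.5623 -0.1256  0.081 ]
top jar_mid 0.77 [283.9 134.2 308.8 160.6] [ 0.6988 -0.0885  0.1   ]
top jar_mid 0.66 [184.2 116.6 208.7 138.9] [0.7481 0.2031 0.1   ]
top jar_mid 0.54 [353.7 128.3 372.6 152. ] [ 0.7265 -0.2838  0.1   ]
top bottle_mid 0.74 [204.2 159.3 224.9 182.3] [0.6303 0.1498 0.0575]
top mortar_mid 0.94 [336.3 206.7 365.8 230.1] [ 0.5014 -0.2659  0.0275]
top mortar_mid 0.82 [356.2 162.4 385.2 188.5] [ 0.6352 -0.3271  0.0275]
top mortar_mid 0.73 [205.8 159.7 223.1 184.5] [0.6314 0.153  0.0275]
top mortar_mid 0.6 [354.1 249.4 382.5 281. ] [ 0.3628 -0.3175  0.0275]
scene dial_top 0.82 [235.9 188.  271.  219.5] [0.5793 0.0281 0.086 ]
scene start_top 0.57 [241.4 170.5 249.2 178.7] [ 0.4938 -0.0929  0.082 ]
scene start_top 0.44 [232.1 193.2 274.4 219.6] [0.584  0.0321 0.082 ]
scene small_dial_top 0.67 [211.7 177.9 224.2 191.6] [ 0.5842 -0.11    0.081 ]
scene jar_mid 0.83 [180.2 185.8 201.2 217.2] [ 0.7001 -0.0787  0.1   ]
scene jar_mid 0.78 [239.5 287.6 268.8 326. ] [0.8103 0.2646 0.1   ]
scene jar_mid 0.72 [123.  183.  147.3 212.1] [ 0.7929 -0.1943  0.1   ]
scene bottle_mid 0.83 [261.4 223.7 285.1 271.6] [0.6393 0.1553 0.0575]
scene bottle_mid 0.25 [235.6 192.5 270.8 219.9] [0.5614 0.0088 0.0575]
scene mortar_mid 0.97 [198.1 157.9 222.2 176.8] [ 0.4886 -0.269   0.0275]
scene mortar_mid 0.84 [218.7 141.8 244.  158.9] [ 0.3615 -0.3059  0.0275]
scene mortar_mid 0.68 [154.1 162.5 178.9 188. ] [ 0.6188 -0.3299  0.0275]
```

View pics/top0c.png

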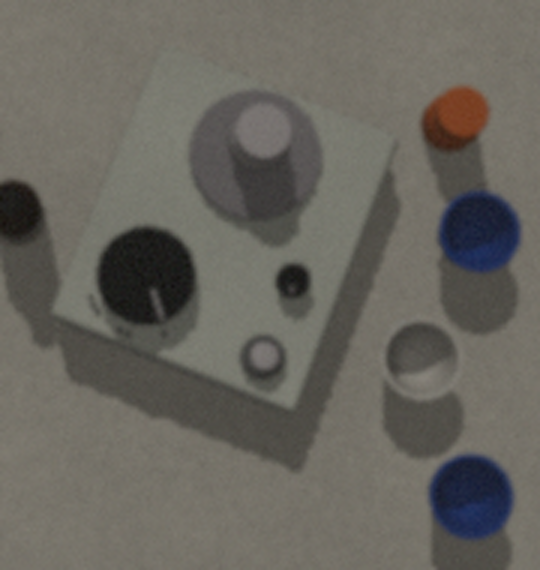

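View pics/scene0c.png

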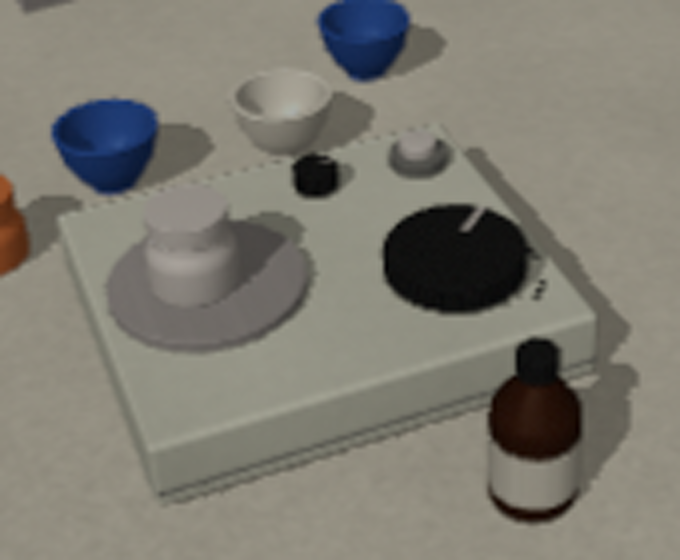

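```bash
cat >> h.py <<'E'
TOP=[((-80,55,86),(146,275)),((-110,-80,82),(264,353)),((-30,-80,81),(293,278)),((75,0,70),(256,156)),((150,130,60),(165,55)),((150,-130,60),(395,143)),((-150,-130,60),(296,408)),((-150,130,60),(57,317))]
SC=[((-80,55,86),(457,252)),((-110,-80,82),(419,143)),((-30,-80,81),(316,162)),((75,0,70),(210,284)),((150,130,60),(152,447)),((150,-130,60),(64,220)),((-150,-130,60),(442,128)),((-150,130,60),(595,318))]
def st(p,q): 
    c,s=np.cos(p[2]),np.sin(p[2]); q=np.asarray(q)/1000.
    return np.array([p[0]+c*q[0]-s*q[1],p[1]+s*q[0]+c*q[1],q[2]])
def fit(use="ts"):
    ct,cs=get_calibration("top"),get_calibration("scene")
    def f(p):
        r=[]
        if "t" in use: r+=[proj(ct,st(p,q))-(np.array(u)+.5-1.5*0)/3-[210,100] for q,u in TOP]
        if "s" in use: r+=[proj(cs,st(p,q))-(np.array(u)+.5)/4-[140,140] for q,u in SC]
        return np.concatenate(r)
    s=least_squares(f,[.63,-.06,-.35],loss="soft_l1"); return s.x,f(s.x).reshape(-1,2)
E
python3 - <<'E'
from h import *
for u in ["t","s","ts"]:
    p,r=fit(u); print(u,p); print(np.round(r,1).tolist())
for n,q in dict(dial=(-80,55,86),start=(-110,-80,82),small=(-30,-80,81),jar=(75,0,100)).items(): print(n,st(p,q))
ct=get_calibration("top")
m=w(ct,(210+154/3,100+289/3),.086);m2=w(ct,(210+163/3,100+318/3),.086); d=st(p,(-80,55,86)); print(m-d,m2-d)
E
```

```text
t [ 0.62294292 -0.06308013 -0.35364439]
[[0.2, 0.2], [0.4, 1.2], [0.6, 0.7], [-0.1, -0.6], [-1.2, -4.4], [2.2, -2.3], [-0.1, 2.4], [-2.8, -0.3]]
s [ 0.62850656 -0.05266632 -0.35238756]
[[0.6, -0.8], [0.2, -0.4], [0.2, 1.5], [-0.4, -0.6], [-0.8, 2.5], [-2.4, -1.1], [0.0, -1.5], [2.9, 0.1]]
ts [ 0.62352777 -0.06021821 -0.35109474]
[[-0.7, 0.0], [-0.4, 1.0], [-0.4, 0.5], [-1.2, -0.9], [-2.3, -4.6], [1.2, -2.7], [-0.9, 2.1], [-3.7, -0.3], [-0.1, -2.8], [-0.4, -2.0], [-0.2, -0.2], [-0.6, -2.7], [-0.8, -0.2], [-2.3, -2.9], [-0.6, -3.1], [2.0, -2.2]]
dial [0.56732395 0.01894069 0.086     ]
start [ 0.49272404 -0.0975061   0.082     ]
small [ 0.56784379 -0.12502018  0.081     ]
jar [ 0.69395252 -0.08601266  0.1       ]
[-1.27416103e-02 -9.71113351e-03  8.32667268e-17] [-4.05111122e-02 -1.90658834e-02  8.32667268e-17]
```

Call:
jog_arm([
  [0,0,-0.073,29,-43,4,60],
  [0,0,-0.073,29,-43,4,60],
  [0,0,-0.073,29,-43,4,60],
  [0,0,-0.073,29,-43,4,60],
  [0,0,-0.073,29,-43,4,60],
  [0,0,-0.073,29,-43,4,60],
  [0,0,-0.073,29,-43,4,60],
  [0,0,-0.073,29,-43,4,60],
  [0,0,-0.073,29,-43,4,60],
  [0,0,-0.073,29,-43,4,60],
  [0,0,-0.073,29,-43,4,60],
  [0,0,-0.073,29,-43,4,60],
])

```text
time: 2.3
tool_pos: [0.5347, 0.0001, 0.351]
ee_rot: [3.142, -0.001, 0.347]
wrist_force: [0.0, 0.4, -1.0]
width: 0.0598
```

Run:
```python
from h import *
o=get_obs(); print(o["time"],o["tool_pos"],o["ee_rot"],o["wrist_force"])
im=snapshot("wrist"); c=get_calibration("wrist"); np.savez("w1.npz",im=im,K=c["camera_matrix"],R=c["R"],t=c["t"])
cv2.imwrite("pics/w1.png",cv2.resize(im[:,:,::-1],(800,600),interpolation=cv2.INTER_CUBIC))
```

```text
2.3 [5.34670406e-01 6.86426282e-05 3.51008415e-01] [ 3.14157904e+00 -7.23101210e-04  3.47372587e-01] [ 0.02597457  0.36354388 -0.9513225 ]
```

View pics/w1.png

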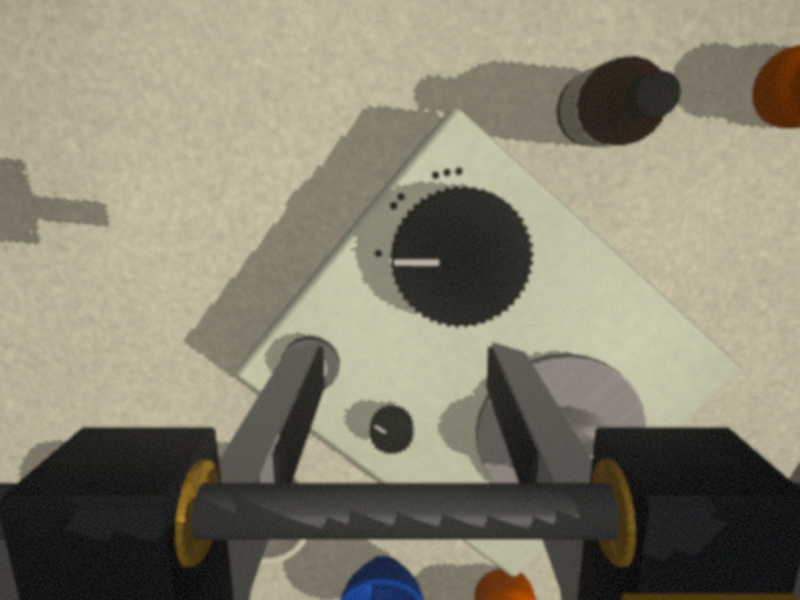

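The wrist view is sharp: dial centre at (461,256), pointer end at (394,262) by the one dot (378,253), two dots at (397,200) and three at (447,172). The small dial is at (391,428), and the button at (310,362) is partly hidden by a finger. I'll refit using these.

Run:
```python
from h import *
c=dict(np.load("w1.npz")); c["camera_matrix"]=c["K"]
s=.64
d=w(c,(461.5*s,256*s),.086); m=w(c,(394*s,262*s),.086); sd=w(c,(392*s,428*s),.081); sm=w(c,(375*s,428*s),.081)
print("dial",d,"mark r",np.linalg.norm(m-d),"ang",np.arctan2(*(m-d)[1::-1])); print("small",sd)
print("R dial",[np.linalg.norm(w(c,(461.5*s+dx,256*s+dy),.086)-d)*1e3 for dx,dy in[(70*s,0),(-70*s,0),(0,70*s),(0,-70*s)]])
for p in[(378,253),(397,200),(447,172)]:
    x=w(c,(p[0]*s,p[1]*s),.06)-d; print("dot",np.hypot(*x[:2]),np.arctan2(x[1],x[0]))
P=[((-80,55,86),(461.5,256)),((-30,-80,81),(392,428)),((-150,130,60),(457,109)),((-150,-130,60),(240,375)),((150,130,60),(736,368))]
f=lambda p:np.concatenate([proj(c,st(p,q))-np.array(u)*s for q,u in P])
r=least_squares(f,[.62,-.06,-.35],loss="soft_l1"); print(r.x,np.round(f(r.x),1)); 
for q in[(-80,55,86),(-110,-80,82),(-30,-80,81)]: print(st(r.x,q))
b=w(c,(310*s,362*s),.072);print("collar",b)
# small dial crop
im=c["im"][:,:,::-1]
cv2.imwrite("pics/w1c.png",cv2.resize(im[210:300,180:280],None,fx=6,fy=6,interpolation=cv2.INTER_CUBIC))
```

```text
dial [0.5716725  0.01306177 0.086     ] mark r 0.04560320051719026 ang -2.7101086826412284
small [ 0.57093623 -0.12761747  0.081     ]
R dial [np.float64(47.06774986209074), np.float64(47.07475182223993), np.float64(49.7705819670596), np.float64(46.244491131200505)]
dot 0.05757185337591083 -2.7465805290144267
dot 0.05575450419673286 2.810141475742457
dot 0.05463494684571345 2.07568875273655
[ 0.62871068 -0.06801176 -0.36072599] [ 0.9  1.7 -0.1  3.7 -0.7 -5.6 -5.5 -0.6  7.4  0.1]
[0.57327186 0.01168477 0.086     ]
[ 0.4975539  -0.10403813  0.082     ]
[ 0.57240517 -0.13227442  0.081     ]
collar [ 0.49722267 -0.10123995  0.072     ]
```

View pics/w1c.png

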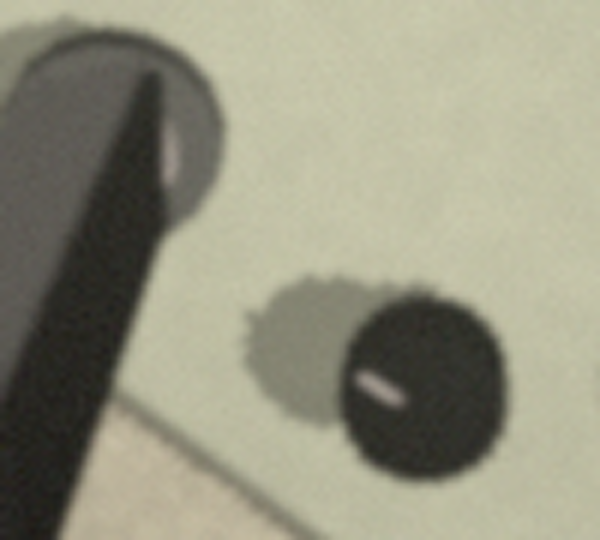

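The dial is at about (0.572, 0.0125) from the wrist view. I'll centre over it with the fingers 60 mm apart, so both tips land on its flat top.

Call:
jog_arm([
  [0,0,0,9,3,-34,60],
  [0,0,0,9,3,-34,60],
  [0,0,0,9,3,-34,60],
  [0,0,0,10,3,-34,60],
  [0,0,0,0,0,-7,60],
  [0,0,0,0,0,0,60],
  [0,0,0,0,0,0,60],
])

```text
time: 3.22
tool_pos: [0.5715, 0.0136, 0.2099]
ee_rot: [3.14, -0.003, 0.35]
wrist_force: [0.4, -1.2, -0.1]
width: 0.06
```

Run:
```python
from h import *
o=get_obs(); print(o["time"],o["tool_pos"],o["ee_rot"],o["wrist_force"],o["wrist_torque"])
im=snapshot("wrist"); 
cv2.imwrite("pics/w2.png",cv2.resize(im[:,:,::-1],(800,600),interpolation=cv2.INTER_CUBIC))
im=snapshot("scene"); 
cv2.imwrite("pics/s2.png",cv2.resize(im[140:260,180:340,::-1],(800,600),interpolation=cv2.INTER_CUBIC))
```

```text
3.225 [0.57149281 0.01357565 0.20990148] [ 3.14011191 -0.00329083  0.35005752] [ 0.40548998 -1.19790961 -0.13307305] [-0.09555636  0.0799239  -0.00222284]
```

View pics/w2.png

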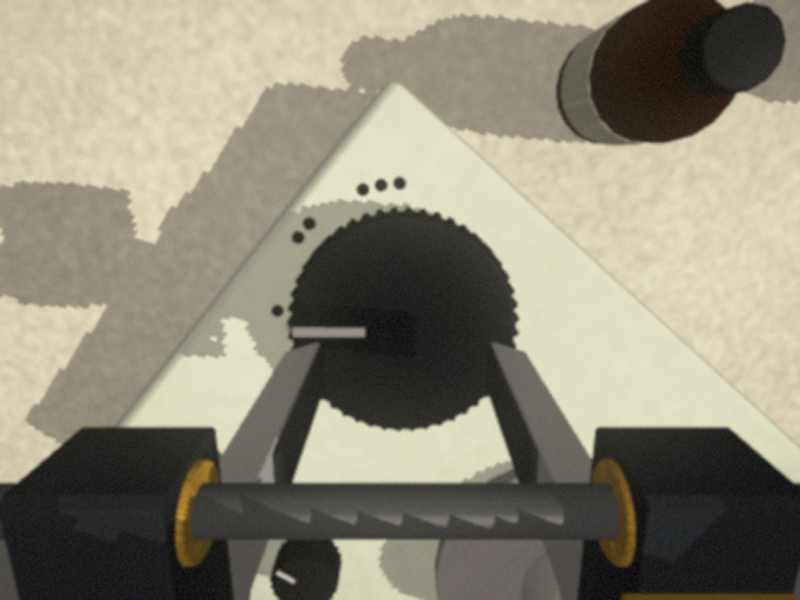

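View pics/s2.png

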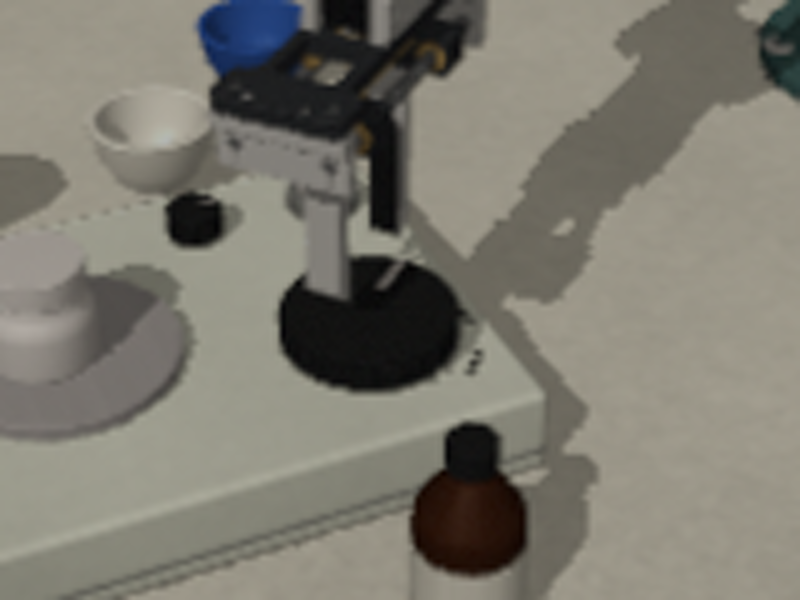

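Run:
```python
from h import *
c=get_calibration("wrist"); s=.64
for p in [(403,316),(403,318)]: print(w(c,np.array(p)*s,.086))
print("mark",w(c,np.array((291,332))*s,.086))
print("R",[np.round(np.linalg.norm(w(c,np.array(p)*s,.086)-w(c,np.array((403,317))*s,.086))*1e3,1) for p in[(290,317),(517,317),(403,208),(403,430)]])
for p in [(318,345),(495,345)]: print(w(c,np.array(p)*s,.113))
print("pred tips", proj(c,[.5715,.0136,.113])/s)
cs=get_calibration("scene")
# scene dial centre in s2 about (370,308)/5+(180,140)
print("scene", w(cs,(180+370/5,140+308/5),.086))
for l in (.06,):print(proj(cs,[.5715,.0136,.086]))
```

```text
[0.56806491 0.02237885 0.086     ]
[0.56836231 0.0215641  0.086     ]
mark [ 5.26695239e-01 -1.70772551e-04  8.60000000e-02]
R [np.float64(46.6), np.float64(47.1), np.float64(44.7), np.float64(52.2)]
[0.53983836 0.00953987 0.113     ]
[0.60039712 0.03165041 0.113     ]
pred tips [403.50752955 362.96329239]
scene [0.57180103 0.02249994 0.086     ]
[251.71365825 200.10539629]
```

Run:
```python
from h import *
c=get_calibration("wrist"); s=.64
print("cam",-c["R"].T@c["t"], "axis",c["R"][2])
im=snapshot("wrist"); g=cv2.cvtColor(im,cv2.COLOR_RGB2GRAY)
th=np.linspace(0,2*np.pi,361)
def fitc(px,z,R0=None):
    X=np.array([w(c,p,z)[:2] for p in px])
    f=lambda q:np.hypot(*(X-q[:2]).T)-q[2]
    r=least_squares(f,[.57,.015,.0485],loss="soft_l1",f_scale=.001);return r.x,np.abs(r.fun).mean()
edge=[(290,317),(517,317),(403,208),(470,232),(338,232),(310,262),(497,262),(403,430),(510,360),(440,424),(365,422)]
print("all",fitc(np.array(edge)*s,.086)); print("top part",fitc(np.array(edge[:7])*s,.086))
for z in(.086,.064):
  for cen in [(.5695,.0185),(.5717,.0131)]:
    print(z,cen,np.round([proj(c,[cen[0]+.0485*np.cos(a),cen[1]+.0485*np.sin(a),z])/s for a in (1.92,-1.22,.35,3.49)]).tolist())
```

```text
cam [0.54549099 0.0848918  0.292058  ] axis [ 0.09343844 -0.24952229 -0.96385055]
all (array([0.57001721, 0.01795258, 0.04728359]), np.float64(0.0004631497249721869))
top part (array([0.56961172, 0.01891798, 0.04667874]), np.float64(0.00051780090544029))
0.086 (0.5695, 0.0185) [[403.0, 208.0], [403.0, 430.0], [520.0, 326.0], [286.0, 325.0]]
0.086 (0.5717, 0.0131) [[404.0, 223.0], [404.0, 442.0], [520.0, 339.0], [287.0, 339.0]]
0.064 (0.5695, 0.0185) [[403.0, 202.0], [403.0, 406.0], [510.0, 310.0], [296.0, 310.0]]
0.064 (0.5717, 0.0131) [[404.0, 216.0], [404.0, 417.0], [509.0, 322.0], [298.0, 322.0]]
```

Closer in, the dial axis comes out at about (0.5705, 0.017). I'll correct by (-1, +3) mm and go down to contact.

Call:
jog_arm([
  [0,0,0,-1,3,-10,60],
  [0,0,0,0,0,-10,60],
  [0,0,0,0,0,-4,60],
  [0,0,0,0,0,-2,60],
  [0,0,0,0,0,-1,60],
  [0,0,0,0,0,0,60],
  [0,0,0,0,0,0,60],
])

```text
time: 4.25
tool_pos: [0.5693, 0.0167, 0.1817]
ee_rot: [-3.141, 0.001, 0.35]
wrist_force: [-3.8, 0.5, 6.5]
width: 0.0599
```

Call:
jog_arm([
  [0,0,0,0,0,-1,60],
  [0,0,0,0,0,0,60],
  [0,0,0,0,0,0,60],
])

```text
time: 4.62
tool_pos: [0.5693, 0.0167, 0.1811]
ee_rot: [-3.141, 0.001, 0.35]
wrist_force: [-4.5, 0.9, 7.5]
width: 0.0601
```

Call:
jog_arm([
  [0,0,0,0,0,-0.5,60],
  [0,0,-0.06,0,0,0,60],
  [0,0,-0.06,0,0,0,60],
  [0,0,-0.06,0,0,0,60],
  [0,0,-0.06,0,0,0,60],
  [0,0,-0.06,0,0,0,60],
  [0,0,0,0,0,0,60],
])

```text
time: 5.5
tool_pos: [0.5696, 0.0162, 0.1811]
ee_rot: [3.14, 0.0, 0.05]
wrist_force: [-4.5, -1.2, 8.2]
width: 0.0601
```

Run:
```python
from h import *
o=get_obs(); print(o["time"],o["tool_pos"],o["ee_rot"],o["wrist_force"],o["wrist_torque"])
im=snapshot("wrist"); 
cv2.imwrite("pics/w3.png",cv2.resize(im[:,:,::-1],(800,600),interpolation=cv2.INTER_CUBIC))
```

```text
5.5 [0.56964749 0.01619736 0.18109644] [3.14041198e+00 4.05934418e-05 4.96172974e-02] [-4.52832614 -1.17077369  8.22973069] [-0.25844574  0.96525664  0.01523032]
```

View pics/w3.png

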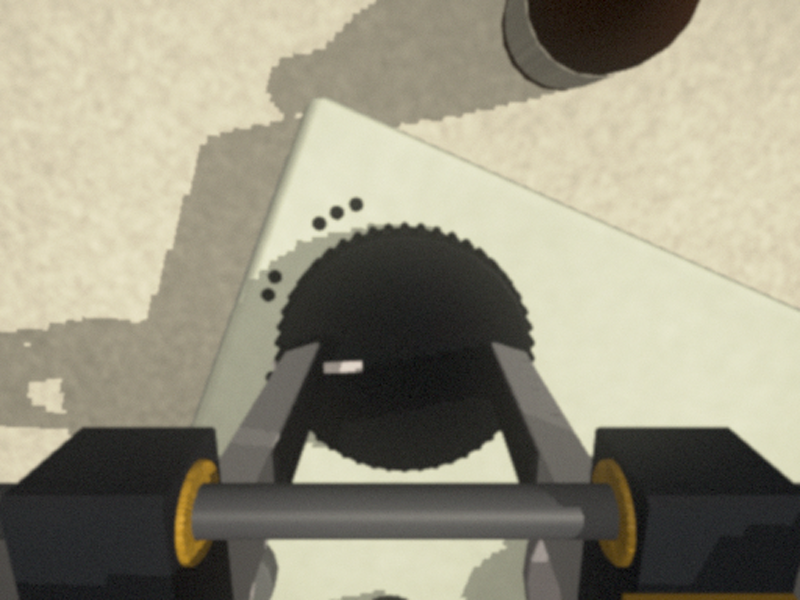

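The pointer (323–362, 367) is still level in the turned wrist view, so the dial has followed the gripper by about 0.30 rad without slipping. I'll go on by 0.42.

Call:
jog_arm([
  [0,0,-0.06,0,0,0,60],
  [0,0,-0.06,0,0,0,60],
  [0,0,-0.06,0,0,0,60],
  [0,0,-0.06,0,0,0,60],
  [0,0,-0.06,0,0,0,60],
  [0,0,-0.06,0,0,0,60],
  [0,0,-0.06,0,0,0,60],
  [0,0,0,0,0,0,60],
])

```text
time: 6.55
tool_pos: [0.569, 0.0163, 0.1809]
ee_rot: [3.14, 0.001, -0.371]
wrist_force: [-6.0, -0.7, 8.8]
width: 0.0603
```

Run:
```python
from h import *
o=get_obs(); print(o["time"],o["tool_pos"],o["ee_rot"],o["wrist_force"],o["wrist_torque"])
im=snapshot("wrist"); 
cv2.imwrite("pics/w4.png",cv2.resize(im[:,:,::-1],(800,600),interpolation=cv2.INTER_CUBIC))
```

```text
6.55 [0.56904259 0.0163403  0.18086023] [ 3.14017434e+00  1.49587447e-03 -3.70631588e-01] [-6.02515109 -0.67918076  8.79379815] [-0.17734493  1.26511984 -0.09578428]
```

View pics/w4.png

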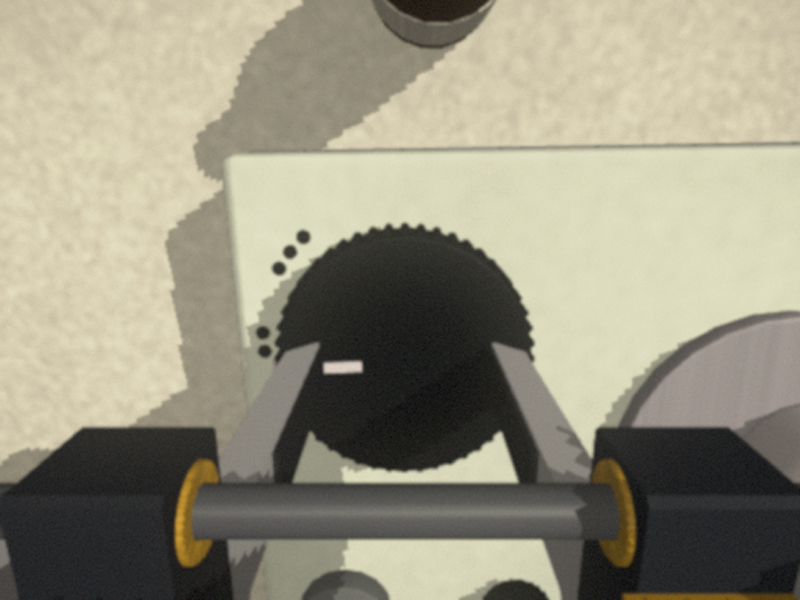

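The dial has followed to about 0.72, and the pointer now faces the two dots at (264,342). I'll lift straight off.

Call:
jog_arm([
  [0,0,0,0,0,0,60],
  [0,0,0,0,0,3,60],
  [0,0,0,0,0,5,60],
  [0,0,0,0,0,20,60],
  [0,0,0,0,0,50,60],
  [0,0,0,-10,-20,50,60],
  [0,0,0,-20,-20,0,0],
  [0,0,0,0,0,0,0],
  [0,0,0,0,0,0,0],
  [0,0,0,0,0,0,0],
])

```text
time: 7.85
tool_pos: [0.5402, -0.0228, 0.306]
ee_rot: [3.142, 0.002, -0.369]
wrist_force: [-0.8, -0.4, -0.0]
width: 0.0233
```

Run:
```python
from h import *
o=get_obs(); print(o["time"],o["tool_pos"],o["ee_rot"],o["wrist_force"],o["wrist_torque"],o["width"])
c=get_calibration("wrist"); im=snapshot("wrist"); np.savez("w5.npz",im=im,K=c["camera_matrix"],R=c["R"],t=c["t"])
cv2.imwrite("pics/w5.png",cv2.resize(im[:,:,::-1],(800,600),interpolation=cv2.INTER_CUBIC))
```

```text
7.85 [ 0.54015791 -0.02277411  0.3060166 ] [ 3.14152588e+00  1.77587950e-03 -3.69244801e-01] [-0.78946986 -0.36629366 -0.04830358] [-0.01802831  0.08866409 -0.003759  ] 0.023318537040506734
```

View pics/w5.png

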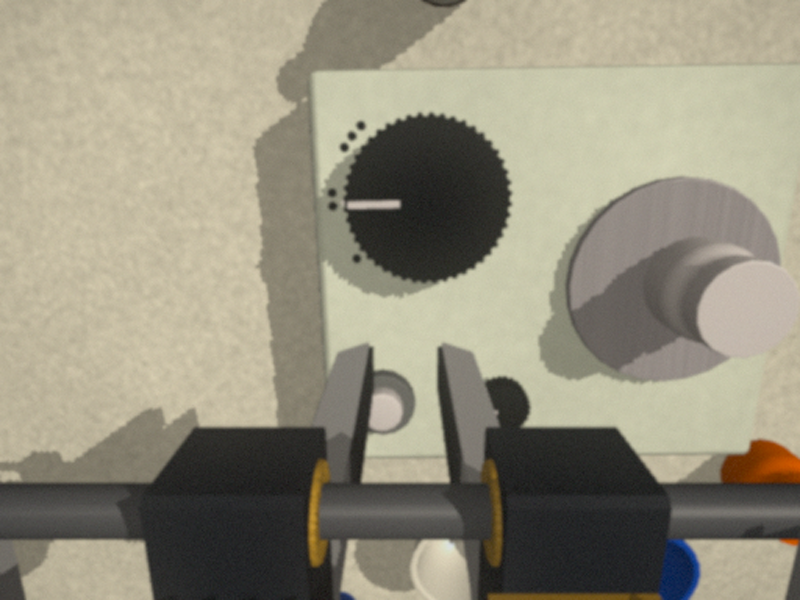

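The dial rests at the two dots: pointer end at (347,205), dots at (333,199). The button cap shows at about (386,410). Next I'll measure the button.

Run:
```python
from h import *
c=dict(np.load("w5.npz")); c["camera_matrix"]=c["K"]; s=.64
px=[(428,113),(511,198),(428,282),(345,198),(487,139),(370,139),(487,257),(370,257)]
X=np.array([w(c,np.array(p)*s,.086)[:2] for p in px]); f=lambda q:np.hypot(*(X-q[:2]).T)-q[2]
q=least_squares(f,[.57,.015,.0485]).x; print("dial",q)
sd=w(c,np.array((505,402))*s,.081); print("small",sd,"collar edge R/top",w(c,np.array((414,402))*s,.072),w(c,np.array((386,370))*s,.072))
print("cap ctr~",w(c,np.array((384,410))*s,.082))
m=w(c,np.array((347,205))*s,.086)[:2]-q[:2]; print("mark ang",np.arctan2(m[1],m[0]),np.hypot(*m), "turned",-2.71-np.arctan2(m[1],m[0])+2*np.pi)
th=-.355
for nm,ref,dq in[("from dial",q[:2],(-30,-135)),("from small",sd[:2],(-80,0))]:
    a=st([ref[0],ref[1],th],(*dq,82)); print(nm,a)
im=c["im"][225:310,190:350,::-1]; cv2.imwrite("pics/w5c.png",cv2.resize(im,None,fx=5,fy=5,interpolation=cv2.INTER_CUBIC))
```

```text
dial [0.57032041 0.0167491  0.04727813]
small [ 0.57187548 -0.12155228  0.081     ] collar edge R/top [ 0.51560239 -0.1048443   0.072     ] [ 0.50671873 -0.07682914  0.072     ]
cap ctr~ [ 0.49717596 -0.09837213  0.082     ]
mark ang 2.818772971334372 0.04646296190187475 turned 0.7544123358452142
from dial [ 0.49526631 -0.09940547  0.082     ]
from small [ 0.49686376 -0.09374505  0.082     ]
```

View pics/w5c.png

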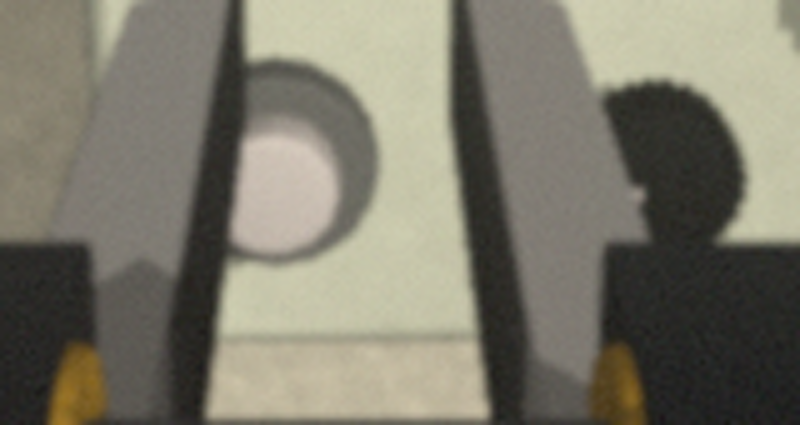

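Call:
jog_arm([
  [0,0,0,-15,-26,0,0],
  [0,0,0,-15,-25,0,0],
  [0,0,0,-14,-25,-16,0],
  [0,0,0,0,0,-50,0],
  [0,0,0,0,0,-45,0],
  [0,0,0,0,0,-10,0],
  [0,0,0,0,0,0,0],
  [0,0,0,0,0,0,0],
])

```text
time: 8.9
tool_pos: [0.4972, -0.0995, 0.1886]
ee_rot: [-3.141, -0.004, -0.37]
wrist_force: [0.5, -0.1, -0.5]
width: 0.0006
```

Run:
```python
from h import *
o=get_obs(); print(o["time"],o["tool_pos"],o["ee_rot"],o["wrist_force"],o["width"])
im=snapshot("wrist"); 
cv2.imwrite("pics/w6.png",cv2.resize(im[:,:,::-1],(800,600),interpolation=cv2.INTER_CUBIC))
im=snapshot("scene"); 
cv2.imwrite("pics/s6.png",cv2.resize(im[120:240,180:340,::-1],(800,600),interpolation=cv2.INTER_CUBIC))
```

```text
8.9 [ 0.49724157 -0.09953055  0.18857075] [-3.1413214  -0.00427212 -0.36954575] [ 0.5007837  -0.05664441 -0.53862408] 0.0005924781017936135
```

View pics/w6.png

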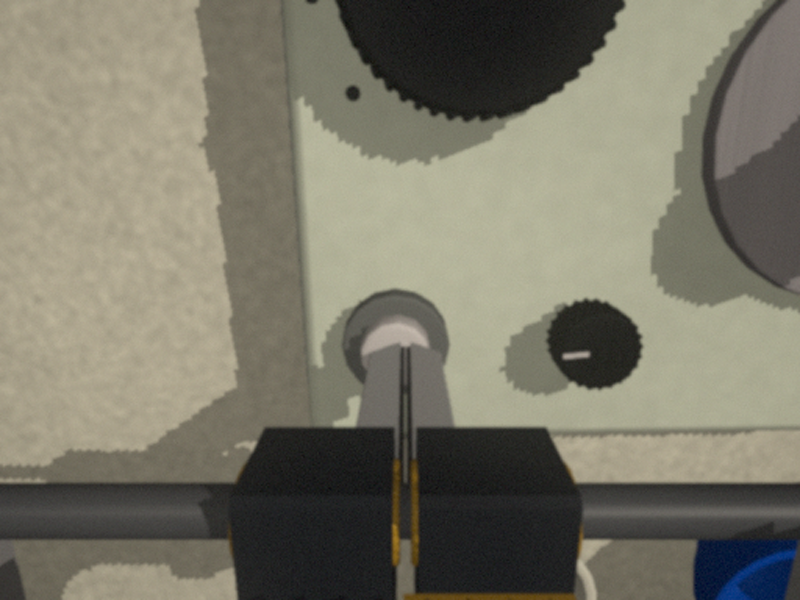

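View pics/s6.png

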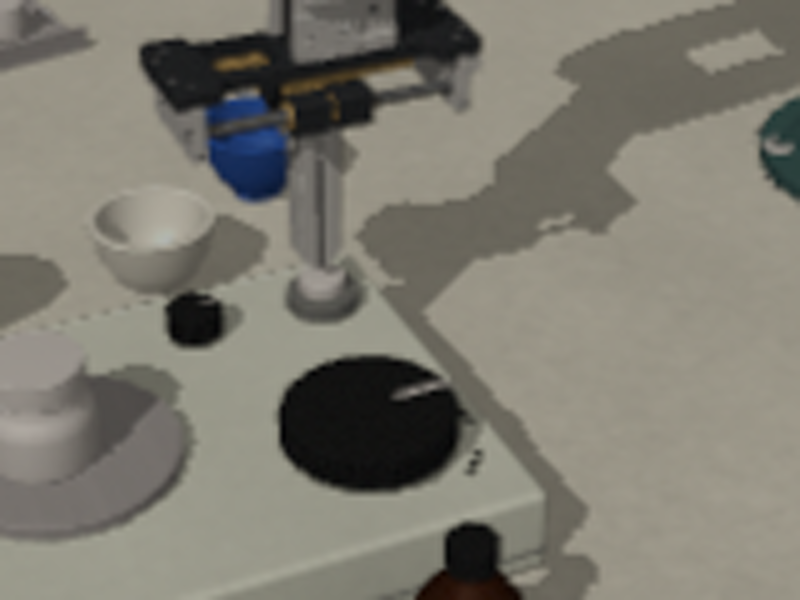

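The fingertips are above the cap, about 3 mm towards stirrer +x (finger line at 405 against cap centre at 396). I'll shift by (-3, +1) and press.

Call:
jog_arm([
  [0,0,0,-3,1,-5,0],
  [0,0,0,0,0,-4,0],
  [0,0,0,0,0,-3,0],
  [0,0,0,0,0,-2,0],
  [0,0,0,0,0,-2,0],
  [0,0,0,0,0,0,0],
  [0,0,0,0,0,0,0],
])

```text
time: 9.88
tool_pos: [0.493, -0.0983, 0.1732]
ee_rot: [-3.142, -0.001, -0.37]
wrist_force: [-5.8, 2.5, 14.4]
width: 0.0
```

Call:
jog_arm([
  [0,0,0,0,0,-1,0],
  [0,0,0,0,0,0,0],
  [0,0,0,0,0,0,0],
])

```text
time: 10.25
tool_pos: [0.493, -0.0983, 0.1732]
ee_rot: [-3.142, -0.002, -0.37]
wrist_force: [-7.6, 1.7, 19.6]
width: 0.0006
```

Lowering another 1 mm added 5 N and moved nothing, so the button is on its stop. I'll release, go up and check.

Call:
jog_arm([
  [0,0,0,0,0,5,0],
  [0,0,0,0,0,10,0],
  [0,0,0,0,0,50,0],
  [0,0,0,0,0,60,0],
  [0,0,0,-15,5,30,0],
  [0,0,0,-40,10,0,0],
  [0,0,0,-30,0,0,0],
  [0,0,0,0,0,0,0],
  [0,0,0,0,0,0,0],
])

```text
time: 11.38
tool_pos: [0.4084, -0.0835, 0.324]
ee_rot: [-3.141, -0.0, -0.37]
wrist_force: [0.2, -0.2, -0.2]
width: 0.0008
```

Run:
```python
from h import *
o=get_obs(); print(o["time"],o["tool_pos"],o["ee_rot"],o["wrist_force"],o["width"])
im=snapshot("wrist"); 
cv2.imwrite("pics/w7.png",cv2.resize(im[:,:,::-1],(800,600),interpolation=cv2.INTER_CUBIC))
im=snapshot("scene"); 
cv2.imwrite("pics/s7.png",cv2.resize(im[130:280,130:330,::-1],(800,600),interpolation=cv2.INTER_CUBIC))
a=cv2.imread("pics/scene0.png")[130:280,130:330]; cv2.imwrite("pics/s0.png",cv2.resize(a,(800,600),interpolation=cv2.INTER_CUBIC))
```

```text
11.375 [ 0.40840902 -0.08348014  0.3239976 ] [-3.14143709e+00 -3.33104865e-04 -3.70167879e-01] [ 0.16013472 -0.15576701 -0.16366286] 0.0008459257311399352
```

View pics/w7.png

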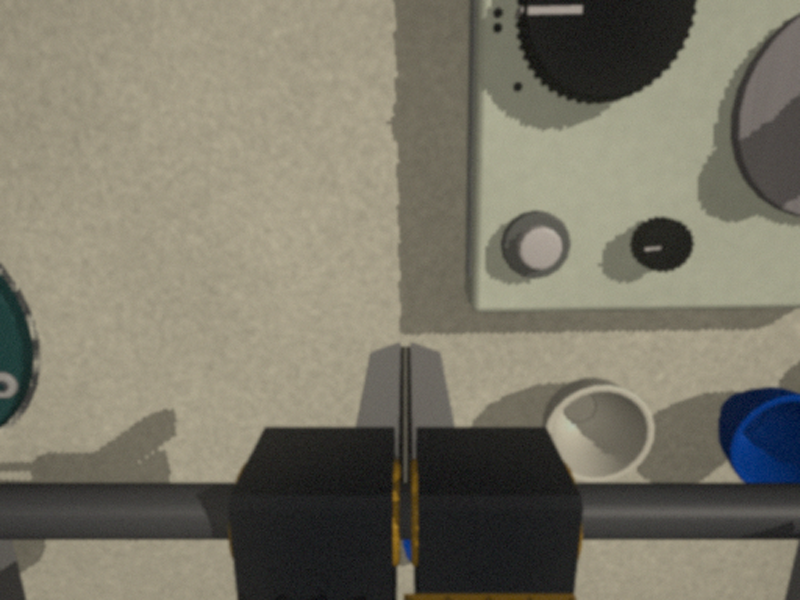

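View pics/s7.png

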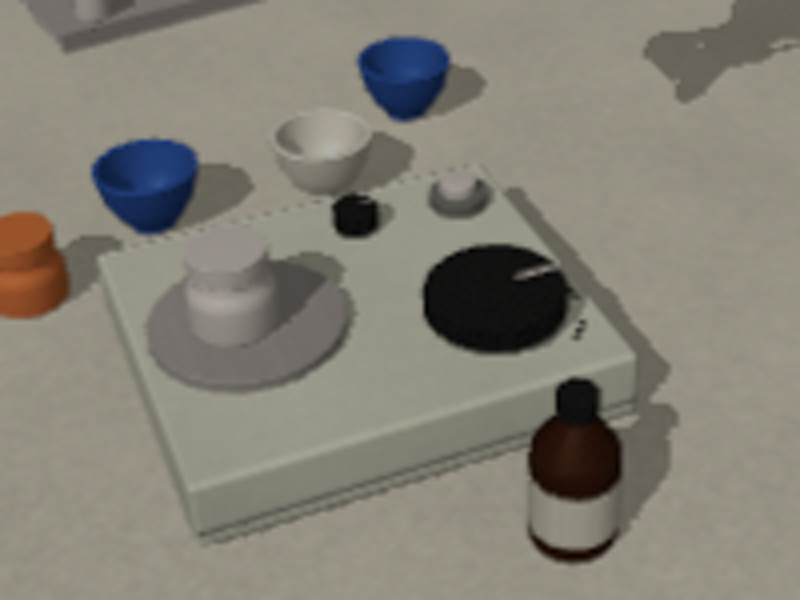

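View pics/s0.png

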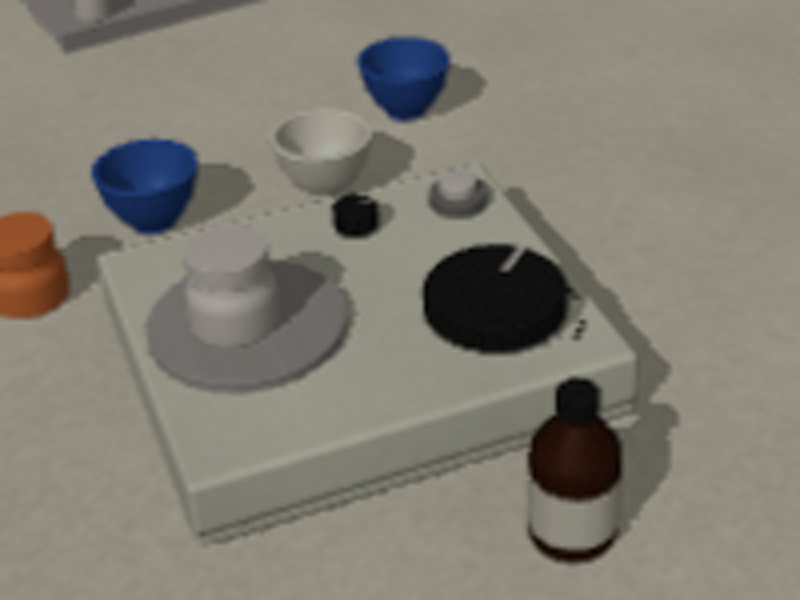

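Apart from the dial pointer, now at the two dots, the before and after scene pictures match: cap up at (457,185), and the small dial, jar, bottle and mortar unmoved. The gripper is clear, so I'm handing in.

```bash
python3 -c "
from bench import *
print(close_job())"
```

```text
the job is handed in; nothing more can be done
None
```

I turned the large dial one click clockwise to the two-dot position, then pressed the start button fully down and released it. I handed the job in at about 11.5 s, with the gripper clear and nothing touched.

- **Dial:** I pressed both fingertips on its top with about 8–9 N and turned the gripper 0.72 rad. The pointer followed without slipping. After lifting off, the picture shows it at the two dots. The measured turn is about 0.75 rad, within the few hundredths of a rad I trust the pixel readings to.
- **Button:** The fingertips came down to the height where the cap is fully down. Lowering another 1 mm raised the force from 14 to 20 N with no movement, so it was on its stop. The last pictures show the cap back up.
- **Everything else:** Comparing the scene picture before and after, the small dial, jar, bottle and mortar have not moved.
- **Disagreement:** The fixed cameras and the wrist camera differed by up to about 1 cm on where the stirrer stands. I used the close wrist views for positioning.

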